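# Make up two plant-sampling kits

### The job

Make up the two sampling kits in the grey trays. The small tray with two compartments gets a petri dish in its square compartment and the tall tube in its narrower one; the larger tray with three compartments gets the other petri dish in its square compartment, the slide box lying lengthwise in its long narrow compartment, and the short jar in the remaining one. Everything must sit flat on the floor of its compartment with its lid up, and the tissue box, the film roll and the beaker with the sprig stay where they are.

Things in the scene. Friction and masses are not known exactly. Their poses are not given: they have to be found in the camera images.
- tray2: Small grey tray with two compartments, 86 mm (its x) by 144 mm (its y), 12 mm high. Walls and ribs 4 mm thick, tops 12 mm above the bench; floor 4 mm thick. Fixed. Origin: centre of its underside, z up. In its frame: square compartment (78 x 78 mm inside) centred at x 0, y +29 mm; narrower one (78 mm along x, 54 mm along y) at x 0, y -41 mm.
- tray3: Larger grey tray with three compartments, 144 mm (its x) by 148 mm (its y), 12 mm high. Walls and ribs 4 mm thick, tops 12 mm above the bench; floor 4 mm thick. Fixed. Origin: centre of its underside, z up. In its frame: long compartment (54 mm along x, 140 mm along y) centred at x -41, y 0 mm; square one (78 x 78 mm) at x +29, y +31 mm; the one next to it (78 mm along x, 58 mm along y) at x +29, y -41 mm.
- dish1: Petri dish with lid, pale frosted plastic disc, 55 mm diameter, 20 mm high (52 mm wide below the lid, up to 6 mm). Loose, 35 g. Origin: centre of its underside, z up. One of two identical dishes; either may go to either tray. Grip it near the top, so that the fingers stay above the tray walls when it is set down.
- dish2: Petri dish with lid, pale frosted plastic disc, 55 mm diameter, 20 mm high (52 mm wide below the lid, up to 6 mm). Loose, 35 g. Origin: centre of its underside, z up. One of two identical dishes; either may go to either tray. Grip it near the top, so that the fingers stay above the tray walls when it is set down.
- tube: Tall screw-cap sample tube standing upright on its flat foot, 115 mm high, pale frosted body of 29 mm diameter (30 mm foot), orange ribbed cap of 34 mm diameter from 96 mm up to the top. Loose, about 60 g. Origin: centre of its underside, z up.
- jar: Short round specimen jar standing upright, 58 mm high, pale frosted body of 41 mm diameter, orange ribbed cap of 42 mm diameter from 42 mm up to the top. Loose, about 60 g. Origin: centre of its underside, z up.
- slidebox: Closed flat box for microscope slides, pale frosted plastic with a white label on top, 82 mm long (its x) by 34 mm wide (its y) by 22 mm high. Loose, 50 g. Origin: centre of its underside, z up. Either end may point either way.
- tissues: Bystander: tissue box, 120 x 120 x 85 mm, green below and white above, a tissue sticking out to about 125 mm height. Loose. Origin: centre of its underside. To be left alone.
- roll: Bystander: roll of white film on a cardboard core, 84 mm diameter, 52 mm high, standing on end. Loose. Origin: centre of its underside. To be left alone.
- beaker: Bystander: glass beaker, 72 mm diameter, 90 mm high, with a green leafy sprig rising to about 220 mm. Loose. Origin: centre of its underside. To be left alone.
Mind the look-alikes: they are no part of the job. What is shaped like the dish1 but black or yellow is not meant.

How it is judged:
By the outcome, as a careful person would: the job done as asked, in the order asked, and still so for the second after the job is handed in, with the robot touching nothing.
It also fails if it takes over 120 s, if anything falls off the work surface, if the arm or the gripper's body presses on something with over 40 N, if the wrist force passes 120 N, or if a joint passes its speed limit or range.

### The arm

A 7-joint arm with a two-finger parallel gripper is mounted at the origin on the work surface. World frame = base frame: x ahead of the robot, y to its left, z up, the work surface at z = 0. Lengths are in m, angles in rad, forces in N, time in s.
With the tool pointing down it reaches from about 0.35 to 0.9 m from the base axis. Payload 8.1 kg.
Tool frame: the origin (TCP) lies at the very end of the fingers, on their centre line; the grasp point (between the pads) lies 19 mm behind it (bot.grasp_offset is the distance from the TCP to the grasp point, in m); z points along the fingers, y is the line along which they close (so a half turn about z gives the same grasp; the last joint's range is limited). The gripper opens to 85 mm and grips with 20 to 120 N. Pads are 22 mm wide; open, the fingers measure 114 mm over their backs; the gripper's body (76 mm by 85 mm) begins 54 mm behind the grasp point. The pads swing forward as they close: fully open they stand 13 mm farther back than shut.
Start: joints at [1.1, 0.434, 0.025, 1.573, -0.012, 1.134, -0.075], TCP at [0.225, -0.583, 0.231] pointing down, gripper open.
Joint ranges: [-2.62, 2.62], [-0.44, 2.09], [-1.27, 1.32], [0.08, 2.57], [-1.32, 4.46], [0.12, 2], [-2.74, 2.74]. Speed limits (rad/s): [2.22, 2.22, 3.01, 3.01, 3.14, 3.14, 3.14].

### API

Orientations are given as a 3x3 rotation matrix whose columns are the frame's x, y, z axes.
In Python, from plant import bot gives the robot as it stands.
- The arm moves only by the shell command python3 -m handwheel 'ROWS'. ROWS is JSON, a list of rows, each an object with "offset": the shift along the world's x, y, z in cm, a list of three; "roll": the turn about the world's z in degrees; "grip": the closure, from -1 (fully open) to 1 (shut). In form: [{"offset": [dx, dy, dz], "roll": roll, "grip": grip}, ...]. A call has 1 to 20 rows; each row is the pose to reach, as a shift and turn from the pose commanded when the call began; what a row does not reach only later rows make up. A row lasts 1/10 s, in which the tool goes at most 50 mm and 8.59 degrees, less where a joint would pass 70% of its speed; a pose out of reach is approached as far as the arm can. A call with a gripper value outside its range is refused whole. The fingers move at their own pace and stop on an object; the grip force is fixed at half the most. Time passes only in rows, so rows that repeat a pose let the fingers close. It gives the time, the measured TCP pose, the force, the opening and the grip force at its end, in the units of the state.
- bot.sense(): the state, without advancing time (a new reading comes with each control period).
- bot.snapshot(name): name is "side" or "top"; returns (picture, depth): 384x512x3 uint8, red, green, blue; 384x512 float32, m along the optical axis (not along the pixel's ray), 0 where there is no reading.
- bot.get_calibration(name): a dict with "K" (3x3 intrinsics, pixels), "pose" (4x4, takes a point from camera to world coordinates). Camera axes: x right, y up, looking along -z (the intrinsics and any distortion apply to the point x, -y, -z); pixel columns grow to the right and rows downward; lengths in m; the calibration is good to about 2 mm. A picture is of the moment at which its call begins. get_calibration takes no time and is no camera call.
- bot.job_done(): hands the job in; it is judged then, once.
The state is a dict: "time": time; "joint_positions": joint angles; "joint_vel": joint speeds; "joint_efforts": joint torques, N m; "eef_pos": TCP position; "tcp_rot": TCP orientation; "wrist_force": force on the tool from outside, world axes, zero at the start; "torque": the same for the moment, N m; "width": finger opening in m; "finger_force": force on a finger pad.
Only numpy, scipy, OpenCV 4.12 (cv2) and the standard library are available. Lean on these libraries where they do the work, as an engineer would, in place of code of your own. Each camera call takes 0.05 s, during which the arm holds its last target. There are 200 camera calls.

## Working session

There is one attempt and no reset: what is moved stays moved. The work goes in short steps, Python scripts to look and compute and a shell command to move; the robot and the scene stay as the last step left them, time stands still between calls to the robot, and variables do not carry over. Pictures are saved under pics/ and viewed, at most 14 in all, crops included, and the job is handed in when it is done.

```bash
ls; mkdir -p pics
cat > h.py <<'E'
from plant import bot
import numpy as np, cv2
def snap(n,f):
    p,d=bot.snapshot(n); cv2.imwrite(f'pics/{f}.png',p[...,::-1]); np.savez(f'pics/{f}.npz',p=p,d=d); return p,d
def ray(n,uv,z):
    c=bot.get_calibration(n);K=c['K'];T=c['pose']
    q=np.linalg.inv(K)@np.array([uv[0],uv[1],1.]);v=T[:3,:3]@np.array([q[0],-q[1],-q[2]])
    o=T[:3,3];return o+v*(z-o[2])/v[2]
def cloud(n,d):
    c=bot.get_calibration(n);K=c['K'];T=c['pose']
    v,u=np.indices(d.shape);x=(u-K[0,2])/K[0,0]*d;y=(v-K[1,2])/K[1,1]*d
    return np.stack([x,-y,-d],-1)@T[:3,:3].T+T[:3,3]
E
python3 - <<'E'
from h import *
for n in('top','side'):
    snap(n,n+'0');c=bot.get_calibration(n);print(n,c.keys(),c['K'].round(1).tolist(),c['pose'].round(3).tolist())
s=bot.sense();print(s['time'],s['eef_pos'],np.round(s['tcp_rot'],3).tolist(),s['width'],bot.grasp_offset)
E
```

```text
pics
top dict_keys(['K', 'pose']) [[388.5, 0.0, 254.1], [0.0, 388.5, 190.5], [0.0, 0.0, 1.0]] [[0.001, 0.979, -0.205, 0.316], [-1.0, -0.0, -0.005, -0.004], [-0.005, 0.205, 0.979, 1.122], [0.0, 0.0, 0.0, 1.0]]
side dict_keys(['K', 'pose']) [[348.0, 0.0, 256.9], [0.0, 348.0, 184.3], [0.0, 0.0, 1.0]] [[-0.76, 0.46, -0.458, 0.105], [-0.649, -0.533, 0.542, 0.502], [0.006, 0.71, 0.704, 0.693], [0.0, 0.0, 0.0, 1.0]]
0.1 [ 0.22454373 -0.5827928   0.2306014 ] [[0.933, 0.359, -0.001], [0.359, -0.933, 0.001], [-0.0, -0.001, -1.0]] 0.0851793719599474 0.0187
```

View pics/top0.png

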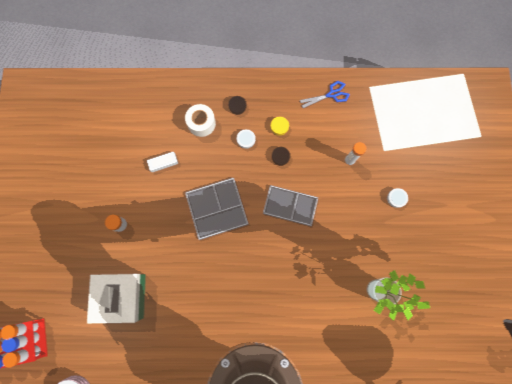

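View pics/side0.png

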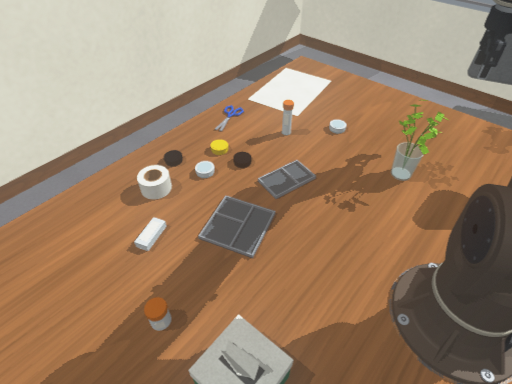

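The top view shows dishes at (246,139) and (398,198), and the tube cap at (359,149). The jar cap is at (114,223), the slide box at (162,162), tray3 at (216,208) and tray2 at (291,206). The black and yellow discs are look-alikes.

```bash
cat > m.py <<'E'
from h import *
z=np.load('pics/top0.npz');p=z['p'];d=z['d'];hsv=cv2.cvtColor(p,cv2.COLOR_RGB2HSV).astype(int)
H,S,V=hsv[...,0],hsv[...,1],hsv[...,2]
def comp(mask,seed,r):
    m=np.zeros(mask.shape,np.uint8);u,v=seed
    m[v-r:v+r,u-r:u+r]=mask[v-r:v+r,u-r:u+r]
    m=cv2.morphologyEx(m,cv2.MORPH_CLOSE,np.ones((3,3)))
    c=max(cv2.findContours(m,cv2.RETR_EXTERNAL,cv2.CHAIN_APPROX_NONE)[0],key=cv2.contourArea)
    return cv2.convexHull(c)[:,0].astype(float)
def world(c,h): return np.float32([ray('top',q,h)[:2] for q in c])
P=cloud('top',d)
pale=((S<70)&(V>120)).astype(np.uint8);orange=((H<14)&(S>200)&(V>140)).astype(np.uint8);grey=((S<90)).astype(np.uint8)
for n,m,s,r,h in[('dA',pale,(246,139),16,.02),('dB',pale,(398,198),16,.02),('tube',orange,(359,149),12,.115),('jar',orange,(114,223),14,.058),('box',pale,(162,162),20,.022),('tray3',grey,(216,208),40,.012),('tray2',grey,(291,206),33,.012)]:
    c=comp(m,s,r);w=world(c,h)
    rect=cv2.minAreaRect(w*1000);cir=cv2.minEnclosingCircle(w*1000)
    zz=P[s[1]-1:s[1]+2,s[0]-1:s[0]+2].reshape(-1,3).mean(0)
    print(n,'rect',np.round(rect[0],1),np.round(rect[1],1),round(rect[2],1),'circ',np.round(cir[0],1),round(cir[1],1),'depthpt',zz.round(3))
u=cv2.resize(p[90:260,90:420],None,fx=2.4,fy=2.4,interpolation=cv2.INTER_CUBIC);cv2.imwrite('pics/crop0.png',u[...,::-1])
E
python3 m.py
```

```text
dA rect [704.9  28.1] [57. 56.] 43.9 circ [705.5  27.8] 29.3 depthpt [0.703 0.026 0.021]
dB rect [ 526.  -409.4] [57.4 56.5] 85.5 circ [ 527.2 -409.5] 30.7 depthpt [ 0.524 -0.412  0.02 ]Traceback (most recent call last):
  File "m.py", line 14, in <module>
    c=comp(m,s,r);w=world(c,h)
  File "m.py", line 8, in comp
    c=max(cv2.findContours(m,cv2.RETR_EXTERNAL,cv2.CHAIN_APPROX_NONE)[0],key=cv2.contourArea)
ValueError: max() iterable argument is empty
```

```bash
sed -i 's/^for n,m/for q in [(359,149),(357,145),(114,223),(110,222),(345,130),(120,250),(216,190),(291,206),(235,215)]: print(q,hsv[q[1],q[0]])\nfor n,m/; s/(S>200)&(V>140)/(S>225)\&(V>120)/' m.py; python3 m.py
```

```text
(359, 149) [ 13 193 247]
(357, 145) [ 13 192 247]
(114, 223) [ 13 202 191]
(110, 222) [ 12 203 192]
(345, 130) [ 13 149 206]
(120, 250) [ 13 153 195]
(216, 190) [ 4 18 98]
(291, 206) [  0  20 101]
(235, 215) [  0  10 100]
dA rect [704.9  28.1] [57. 56.] 43.9 circ [705.5  27.8] 29.3 depthpt [0.703 0.026 0.021]
dB rect [ 526.  -409.4] [57.4 56.5] 85.5 circ [ 527.2 -409.5] 30.7 depthpt [ 0.524 -0.412  0.02 ]Traceback (most recent call last):
  File "m.py", line 15, in <module>
    c=comp(m,s,r);w=world(c,h)
  File "m.py", line 8, in comp
    c=max(cv2.findContours(m,cv2.RETR_EXTERNAL,cv2.CHAIN_APPROX_NONE)[0],key=cv2.contourArea)
ValueError: max() iterable argument is empty
```

```bash
sed -i 's/^for q in .*$//; s/(H<14)&(S>225)&(V>120)/(H<18)\&(S>180)\&(V>100)/' m.py; python3 m.py
```

```text
dA rect [704.9  28.1] [57. 56.] 43.9 circ [705.5  27.8] 29.3 depthpt [0.703 0.026 0.021]
dB rect [ 526.  -409.4] [57.4 56.5] 85.5 circ [ 527.2 -409.5] 30.7 depthpt [ 0.524 -0.412  0.02 ]
tube rect [ 643.6 -282.6] [30.6 31.6] 26.9 circ [ 643.6 -282.3] 16.7 depthpt [ 0.641 -0.281  0.116]
jar rect [449.8 392.2] [38.8 42. ] 0.0 circ [450.6 391.9] 21.8 depthpt [0.447 0.387 0.059]
box rect [633.1 273.1] [42.1 85.9] 19.4 circ [633.  273.2] 44.6 depthpt [0.596 0.242 0.146]
tray3 rect [497.2 112.2] [147.2 151.1] 17.8 circ [497.  112.3] 102.7 depthpt [0.498 0.113 0.004]
tray2 rect [ 504.9 -102.1] [146.1  88.3] 75.3 circ [ 505.8 -102.5] 82.7 depthpt [ 0.504 -0.105  0.003]
```

View pics/crop0.png

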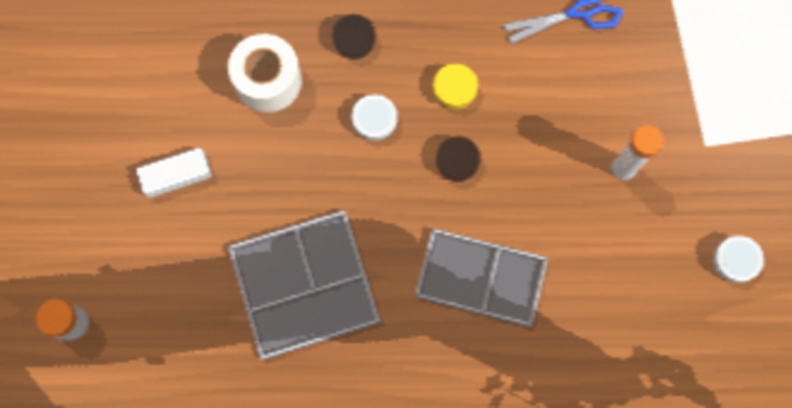

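The crop shows tray2's square compartment at its left (+y) end. In tray3 the long compartment is on the robot side, with the square one at upper left. That makes tray2 yaw about -14.7° and tray3 yaw about +17.8°. Next I refine the box and the beaker, and start towards the outer dish.

```bash
python3 - <<'E'
from h import *
z=np.load('pics/top0.npz');p=z['p'];d=z['d'];P=cloud('top',d);P[d==0]=0
def reg(x,y,r,lo,hi): 
    return P[(abs(P[...,0]-x)<r)&(abs(P[...,1]-y)<r)&(P[...,2]>lo)&(P[...,2]<hi)]
q=reg(.633,.273,.06,.017,.03);r=cv2.minAreaRect(np.float32(q[:,:2]*1000));print('box',len(q),np.round(r[0],1),np.round(r[1],1),round(r[2],1))
for n,x,y,rr,lo,hi in[('jar',.45,.39,.04,.05,.07),('tube',.643,-.282,.03,.105,.125),('dA',.705,.028,.04,.014,.026),('dB',.526,-.41,.04,.014,.026),('spr',.28,-.37,.12,.1,.3),('tis',.27,.39,.12,.05,.2)]:
    q=reg(x,y,rr,lo,hi);print(n,len(q),((q.min(0)+q.max(0))/2).round(4),np.ptp(q,0).round(3))
E
python3 -m handwheel '[{"offset":[0,0,5],"roll":0,"grip":-0.6},{"offset":[0,0,10],"roll":0,"grip":-0.6},{"offset":[15,5,12],"roll":9,"grip":-0.6},{"offset":[15,5,12],"roll":9,"grip":-0.6},{"offset":[15,5,12],"roll":9,"grip":-0.6},{"offset":[30.2,17.3,12],"roll":9,"grip":-0.6},{"offset":[30.2,17.3,12],"roll":9,"grip":-0.6},{"offset":[30.2,17.3,12],"roll":9,"grip":-0.6},{"offset":[30.2,17.3,12],"roll":9,"grip":-0.6},{"offset":[30.2,17.3,0],"roll":9,"grip":-0.6},{"offset":[30.2,17.3,-11],"roll":9,"grip":-0.6},{"offset":[30.2,17.3,-11],"roll":9,"grip":-0.6},{"offset":[30.2,17.3,-11],"roll":9,"grip":-0.6},{"offset":[30.2,17.3,-11],"roll":9,"grip":-0.6},{"offset":[30.2,17.3,-11],"roll":9,"grip":-0.6},{"offset":[30.2,17.3,-11],"roll":9,"grip":-0.6}]'
```

```text
box 324 [635.1 273.3] [35.  82.5] 19.2
jar 192 [0.4499 0.3911 0.0569] [0.039 0.043 0.012]
tube 135 [ 0.6445 -0.2842  0.1122] [0.035 0.034 0.013]
dA 255 [0.7061 0.0265 0.0202] [0.053 0.054 0.012]
dB 286 [ 0.5262 -0.412   0.0199] [0.055 0.055 0.012]
spr 1206 [ 0.2654 -0.3435  0.1676] [0.11  0.119 0.13 ]
tis 2452 [0.2499 0.3667 0.0902] [0.12  0.124 0.08 ]
time: 1.7
eef_pos: [0.5268, -0.4103, 0.1217]
tcp_rot: [[0.865, 0.501, -0.0], [0.501, -0.865, 0.0], [-0.0, -0.0, -1.0]]
wrist_force: [-0.3, -0.7, 1.1]
width: 0.068
finger_force: 0.0
```

```bash
python3 -m handwheel '[{"offset":[0,0,-5],"roll":0,"grip":-0.6},{"offset":[0,-0.1,-8],"roll":0,"grip":-0.6},{"offset":[0,-0.1,-11.2],"roll":0,"grip":-0.6},{"offset":[0,-0.1,-11.2],"roll":0,"grip":-0.6},{"offset":[0,-0.1,-11.2],"roll":0,"grip":-0.6},{"offset":[0,-0.1,-11.2],"roll":0,"grip":-0.6}]'
python3 - <<'E'
from h import *
p,d=snap('side','s1');cv2.imwrite('pics/s1c.png',cv2.resize(p[60:180,280:440],None,fx=4,fy=4,interpolation=cv2.INTER_CUBIC)[...,::-1])
E
```

```text
time: 2.3
eef_pos: [0.5286, -0.4126, 0.0126]
tcp_rot: [[0.865, 0.501, 0.004], [0.501, -0.865, -0.003], [0.002, 0.004, -1.0]]
wrist_force: [-0.4, -0.3, 1.2]
width: 0.0685
finger_force: 0.0
```

View pics/s1c.png

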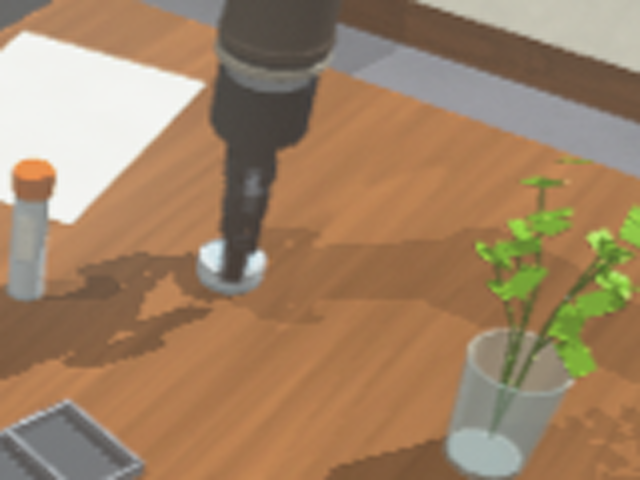

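The fingers straddle the dish at crop position (232,265), so I close.

```bash
python3 -m handwheel '[{"offset":[0,0,0],"roll":0,"grip":-0.6},{"offset":[0,0,0],"roll":0,"grip":1},{"offset":[0,0,0],"roll":0,"grip":1},{"offset":[0,0,0],"roll":0,"grip":1},{"offset":[0,0,0],"roll":0,"grip":1},{"offset":[0,0,0],"roll":0,"grip":1},{"offset":[0,0,0],"roll":0,"grip":1}]'
```

```text
time: 3.05
eef_pos: [0.5273, -0.4117, 0.0113]
tcp_rot: [[0.865, 0.501, 0.001], [0.501, -0.865, -0.001], [0.001, 0.002, -1.0]]
wrist_force: [-2.3, 1.7, 12.7]
width: 0.052
finger_force: 60.0
```

```bash
python3 -m handwheel '[{"offset":[0,0,1],"roll":0,"grip":1},{"offset":[0,0,3],"roll":0,"grip":1},{"offset":[0,0,6],"roll":0,"grip":1},{"offset":[0,0,10],"roll":0,"grip":1},{"offset":[0,0,10],"roll":0,"grip":1},{"offset":[0,0,10],"roll":0,"grip":1},{"offset":[0,0,10],"roll":0,"grip":1}]'
python3 - <<'E'
from h import *
p,d=snap('side','s2');cv2.imwrite('pics/s2c.png',cv2.resize(p[50:140,290:410],None,fx=5,fy=5,interpolation=cv2.INTER_CUBIC)[...,::-1])
E
```

```text
time: 3.75
eef_pos: [0.5261, -0.4109, 0.1088]
tcp_rot: [[0.865, 0.501, -0.001], [0.501, -0.865, 0.001], [-0.001, -0.001, -1.0]]
wrist_force: [0.5, -0.1, -1.7]
width: 0.0519
finger_force: 62.6
```

View pics/s2c.png

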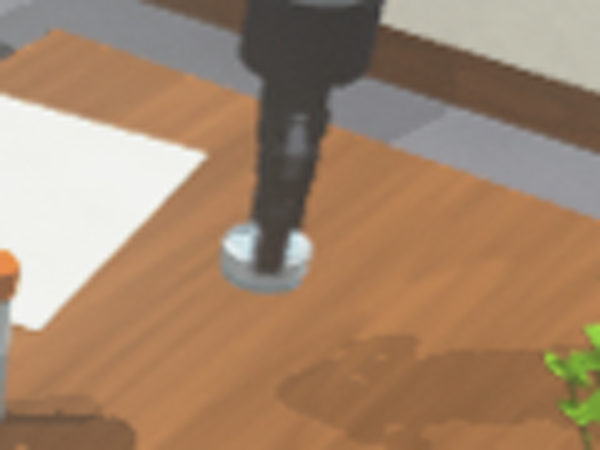

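The dish is held with the finger tips about 7 mm below its top. I check its level and height with depth.

```bash
cat >> h.py <<'E'
def held(f,n='side',x=None,r=.05,lo=0,hi=1,S0=75,V0=120):
    z=np.load(f'pics/{f}.npz');p=z['p'];d=z['d'];P=cloud(n,d);h=cv2.cvtColor(p,cv2.COLOR_RGB2HSV)
    m=(h[...,1]<S0)&(h[...,2]>V0)&(d>0)&(abs(P[...,0]-x[0])<r)&(abs(P[...,1]-x[1])<r)&(P[...,2]>lo)&(P[...,2]<hi)
    return P[m]
E
python3 - <<'E'
from h import *
e=bot.sense()['eef_pos']
q=held('s2',x=e,r=.04,lo=.06,hi=.16)
print(len(q),np.percentile(q,[2,50,98],axis=0).round(4).tolist())
t=q[q[:,2]>np.percentile(q[:,2],98)-.006];A=np.c_[t[:,:2]-e[:2],np.ones(len(t))]
print(len(t),np.linalg.lstsq(A,t[:,2],rcond=None)[0].round(3))
E
```

```text
149 [[0.498, -0.4303, 0.096], [0.5179, -0.3926, 0.1139], [0.5474, -0.3772, 0.1368]]
7 [-0.383  0.761  0.108]
```

Run:
```python
from h import *
e=bot.sense()['eef_pos']
q=held('s2',x=e,r=.04,lo=.06,hi=.16,V0=175)
print(len(q),np.histogram(q[:,2],bins=np.arange(.09,.14,.004))[0])
t=q[(q[:,2]>.106)&(q[:,2]<.124)];
for k in range(3):
    A=np.c_[t[:,:2]-e[:2],np.ones(len(t))];c=np.linalg.lstsq(A,t[:,2],rcond=None)[0];t=t[abs(t[:,2]-A@c)<.004]
    print(len(t),c.round(3))
```

```text
51 [ 0  0  0  0  0  4 44  1  0  0  1  1]
49 [-0.005  0.018  0.116]
49 [-0.005  0.018  0.116]
49 [-0.005  0.018  0.116]
```

```bash
python3 -m handwheel '[{"offset":[0,4,6],"roll":0,"grip":1},{"offset":[-1.3,16,6],"roll":0,"grip":1},{"offset":[-1.3,33.7,6],"roll":0,"grip":1},{"offset":[-1.3,33.7,6],"roll":0,"grip":1},{"offset":[-1.3,33.7,6],"roll":0,"grip":1},{"offset":[-1.3,33.7,6],"roll":0,"grip":1},{"offset":[-1.3,33.7,6],"roll":0,"grip":1},{"offset":[-1.3,33.7,2],"roll":0,"grip":1},{"offset":[-1.3,33.7,-3],"roll":0,"grip":1},{"offset":[-1.3,33.7,-6],"roll":0,"grip":1},{"offset":[-1.3,33.7,-6],"roll":0,"grip":1},{"offset":[-1.3,33.7,-8],"roll":0,"grip":1},{"offset":[-1.3,33.7,-8.8],"roll":0,"grip":1},{"offset":[-1.3,33.7,-9.2],"roll":0,"grip":1},{"offset":[-1.3,33.7,-9.2],"roll":0,"grip":1},{"offset":[-1.3,33.7,-9.2],"roll":0,"grip":1}]'
```

```text
time: 5.4
eef_pos: [0.5143, -0.0743, 0.0182]
tcp_rot: [[0.866, 0.501, 0.001], [0.501, -0.866, -0.0], [0.001, 0.001, -1.0]]
wrist_force: [0.2, -0.0, -0.5]
width: 0.0517
finger_force: 62.8
```

```bash
python3 -m handwheel '[{"offset":[0,0,-0.1],"roll":0,"grip":1},{"offset":[0,0,-0.15],"roll":0,"grip":1},{"offset":[0,0,-0.15],"roll":0,"grip":1},{"offset":[0,0,-0.15],"roll":0,"grip":1}]'
```

```text
time: 5.8
eef_pos: [0.5138, -0.0742, 0.0159]
tcp_rot: [[0.865, 0.501, 0.0], [0.501, -0.865, -0.0], [0.0, 0.0, -1.0]]
wrist_force: [-0.6, 0.4, 0.9]
width: 0.0519
finger_force: 62.8
```

```bash
python3 -m handwheel '[{"offset":[0,0,0],"roll":0,"grip":-0.6},{"offset":[0,0,0],"roll":0,"grip":-0.6},{"offset":[0,0,0],"roll":0,"grip":-0.6},{"offset":[0,0,0],"roll":0,"grip":-0.6},{"offset":[0,0,2],"roll":0,"grip":-0.6},{"offset":[0,0,7],"roll":0,"grip":-0.6},{"offset":[0,0,18.5],"roll":0,"grip":-0.6},{"offset":[0,0,18.5],"roll":0,"grip":-0.6},{"offset":[13,-20.9,18.5],"roll":0,"grip":-0.6},{"offset":[13,-20.9,18.5],"roll":0,"grip":-0.6},{"offset":[13,-20.9,18.5],"roll":0,"grip":-0.6},{"offset":[13,-20.9,18.5],"roll":0,"grip":-0.6},{"offset":[13,-20.9,18.5],"roll":0,"grip":-0.6},{"offset":[13,-20.9,18.5],"roll":0,"grip":-0.6},{"offset":[13,-20.9,18.5],"roll":0,"grip":-0.6}]'
python3 - <<'E'
from h import *
p,d=snap('side','s3');cv2.imwrite('pics/s3c.png',cv2.resize(p[40:220,220:420],None,fx=3,fy=3,interpolation=cv2.INTER_CUBIC)[...,::-1])
E
```

```text
time: 7.3
eef_pos: [0.6435, -0.2842, 0.1998]
tcp_rot: [[0.866, 0.499, -0.001], [0.499, -0.866, 0.0], [-0.001, -0.001, -1.0]]
wrist_force: [0.1, 1.3, -0.8]
width: 0.0679
finger_force: 0.0
```

View pics/s3c.png

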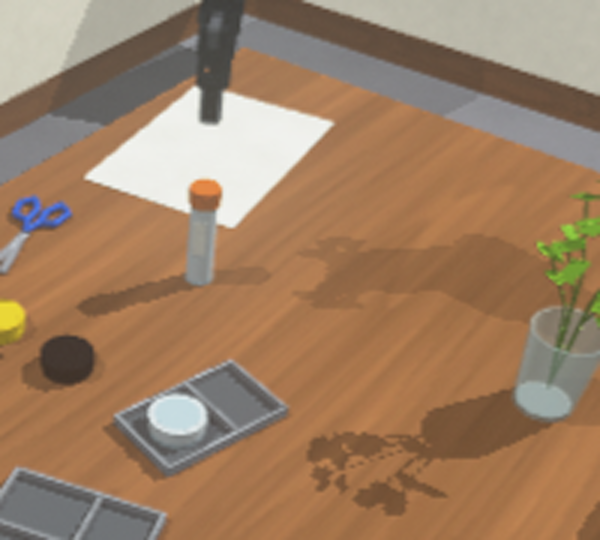

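The dish lies flat in tray2's square compartment at crop position (178,418), and the gripper stands over the tube. I descend and grip the cap.

```bash
python3 -m handwheel '[{"offset":[0,0,-4],"roll":0,"grip":-0.6},{"offset":[0,0,-8],"roll":0,"grip":-0.6},{"offset":[0,0,-11.6],"roll":0,"grip":-0.6},{"offset":[0,0,-11.6],"roll":0,"grip":-0.6},{"offset":[0,0,-11.6],"roll":0,"grip":-0.6},{"offset":[0,0,-11.6],"roll":0,"grip":-0.6},{"offset":[0,0,-11.6],"roll":0,"grip":1},{"offset":[0,0,-11.6],"roll":0,"grip":1},{"offset":[0,0,-11.6],"roll":0,"grip":1},{"offset":[0,0,-11.6],"roll":0,"grip":1},{"offset":[0,0,-11.6],"roll":0,"grip":1},{"offset":[0,0,-11.6],"roll":0,"grip":1},{"offset":[0,0,-11.6],"roll":0,"grip":1},{"offset":[0,0,-11.6],"roll":0,"grip":1}]'
```

```text
time: 8.75
eef_pos: [0.6447, -0.2835, 0.0865]
tcp_rot: [[0.865, 0.501, 0.003], [0.501, -0.865, -0.001], [0.002, 0.002, -1.0]]
wrist_force: [-0.5, -0.1, 6.0]
width: 0.0326
finger_force: 58.9
```

```bash
python3 -m handwheel '[{"offset":[0,0,2],"roll":0,"grip":1},{"offset":[0,0,6],"roll":0,"grip":1},{"offset":[0,0,9],"roll":0,"grip":1},{"offset":[-5,5,9],"roll":0,"grip":1},{"offset":[-10,9.5,9],"roll":0,"grip":1},{"offset":[-14.9,14.2,9],"roll":0,"grip":1},{"offset":[-14.9,14.2,9],"roll":0,"grip":1},{"offset":[-14.9,14.2,9],"roll":0,"grip":1},{"offset":[-14.9,14.2,9],"roll":0,"grip":1},{"offset":[-14.9,14.2,6],"roll":0,"grip":1},{"offset":[-14.9,14.2,3],"roll":0,"grip":1},{"offset":[-14.9,14.2,1.4],"roll":0,"grip":1},{"offset":[-14.9,14.2,1.0],"roll":0,"grip":1},{"offset":[-14.9,14.2,0.7],"roll":0,"grip":1},{"offset":[-14.9,14.2,0.7],"roll":0,"grip":1},{"offset":[-14.9,14.2,0.7],"roll":0,"grip":1}]'
python3 - <<'E'
from h import *
p,d=snap('side','s4');cv2.imwrite('pics/s4c.png',cv2.resize(p[80:220,200:380],None,fx=4,fy=4,interpolation=cv2.INTER_CUBIC)[...,::-1])
E
```

```text
time: 10.35
eef_pos: [0.4956, -0.1416, 0.0927]
tcp_rot: [[0.866, 0.501, 0.002], [0.501, -0.866, -0.0], [0.001, 0.001, -1.0]]
wrist_force: [-0.3, -0.0, 0.4]
width: 0.0326
finger_force: 59.7
```

View pics/s4c.png

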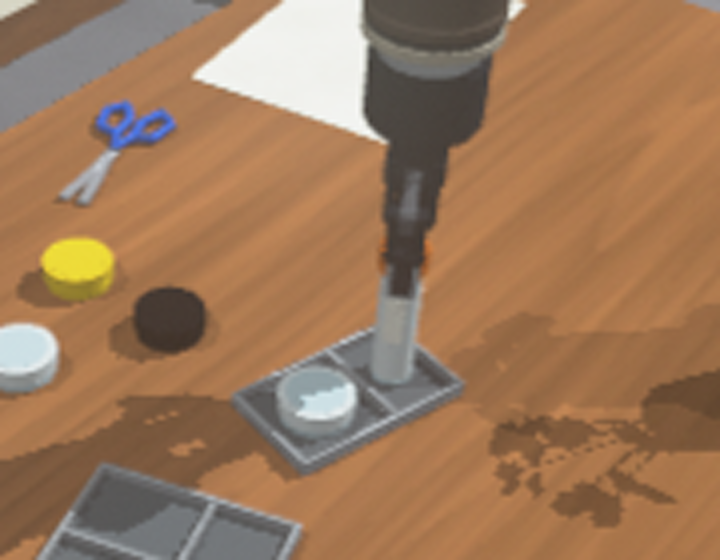

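The tube hangs upright over the narrow compartment, with its foot at crop position (393,372). I lower it to contact.

```bash
python3 -m handwheel '[{"offset":[0,0,-0.1],"roll":0,"grip":1},{"offset":[0,0,-0.2],"roll":0,"grip":1},{"offset":[0,0,-0.2],"roll":0,"grip":1},{"offset":[0,0,-0.2],"roll":0,"grip":1}]'
```

```text
time: 10.8
eef_pos: [0.4952, -0.1413, 0.0904]
tcp_rot: [[0.865, 0.501, 0.001], [0.501, -0.865, -0.0], [0.001, 0.001, -1.0]]
wrist_force: [0.2, 0.6, 5.8]
width: 0.0321
finger_force: 60.1
```

```bash
python3 -m handwheel '[{"offset":[0,0,0],"roll":0,"grip":-0.2},{"offset":[0,0,0],"roll":0,"grip":-0.6},{"offset":[0,0,0],"roll":0,"grip":-0.6},{"offset":[0,0,0],"roll":0,"grip":-0.6},{"offset":[0,0,2],"roll":0,"grip":-0.6},{"offset":[0,0,7],"roll":0,"grip":-0.6},{"offset":[0,0,11],"roll":0,"grip":-0.6},{"offset":[0,0,11],"roll":0,"grip":-0.6},{"offset":[21,16.9,11],"roll":33,"grip":-0.6},{"offset":[21,16.9,11],"roll":33,"grip":-0.6},{"offset":[21,16.9,11],"roll":33,"grip":-0.6},{"offset":[21,16.9,11],"roll":33,"grip":-0.6},{"offset":[21,16.9,11],"roll":33,"grip":-0.6},{"offset":[21,16.9,11],"roll":33,"grip":-0.6},{"offset":[21,16.9,11],"roll":33,"grip":-0.6},{"offset":[21,16.9,5],"roll":33,"grip":-0.6},{"offset":[21,16.9,-3],"roll":33,"grip":-0.6},{"offset":[21,16.9,-3],"roll":33,"grip":-0.6},{"offset":[21,16.9,-3],"roll":33,"grip":-0.6},{"offset":[21,16.9,-3],"roll":33,"grip":-0.6}]'
python3 - <<'E'
from h import *
p,d=snap('side','s5');cv2.imwrite('pics/s5c.png',cv2.resize(p[80:230,160:360],None,fx=4,fy=4,interpolation=cv2.INTER_CUBIC)[...,::-1])
E
```

```text
time: 12.8
eef_pos: [0.7043, 0.027, 0.0602]
tcp_rot: [[0.454, 0.891, -0.001], [0.891, -0.454, -0.0], [-0.001, -0.001, -1.0]]
wrist_force: [0.4, 0.3, 0.2]
width: 0.0682
finger_force: 0.0
```

View pics/s5c.png

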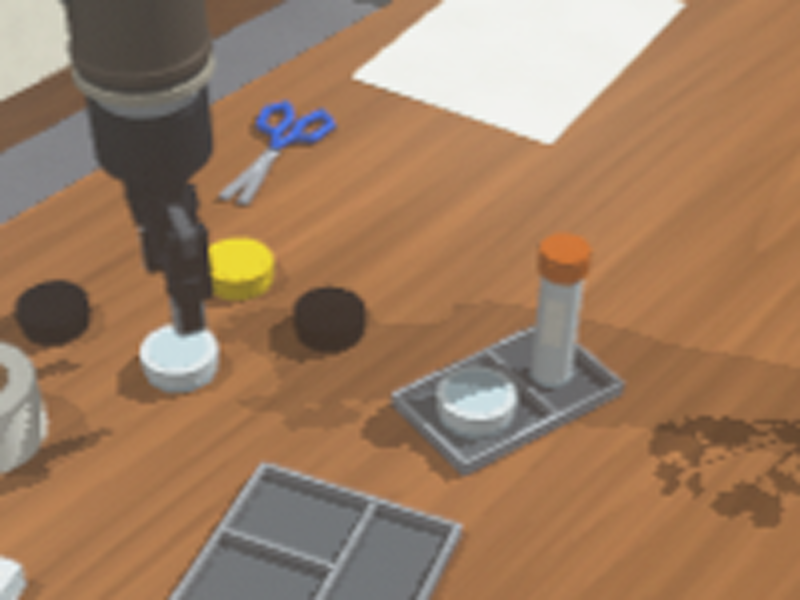

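The tube stands in tray2, and the gripper hovers over the second dish. I descend, close and lift.

```bash
python3 -m handwheel '[{"offset":[0.1,0,-3],"roll":0,"grip":-0.6},{"offset":[0.1,0,-5],"roll":0,"grip":-0.6},{"offset":[0.1,0,-5],"roll":0,"grip":-0.6},{"offset":[0.1,0,-5],"roll":0,"grip":-0.6},{"offset":[0.1,0,-5],"roll":0,"grip":-0.6},{"offset":[0.1,0,-5],"roll":0,"grip":1},{"offset":[0.1,0,-5],"roll":0,"grip":1},{"offset":[0.1,0,-5],"roll":0,"grip":1},{"offset":[0.1,0,-5],"roll":0,"grip":1},{"offset":[0.1,0,-5],"roll":0,"grip":1},{"offset":[0.1,0,-5],"roll":0,"grip":1}]'
```

```text
time: 13.95
eef_pos: [0.707, 0.0279, 0.0126]
tcp_rot: [[0.453, 0.891, 0.003], [0.891, -0.453, 0.0], [0.002, 0.003, -1.0]]
wrist_force: [-3.7, -1.0, 13.1]
width: 0.0517
finger_force: 60.0
```

```bash
python3 -m handwheel '[{"offset":[0,0,2],"roll":0,"grip":1},{"offset":[0,0,6],"roll":0,"grip":1},{"offset":[0,0,9],"roll":0,"grip":1},{"offset":[-10,6,9],"roll":0,"grip":1},{"offset":[-19,12.3,9],"roll":0,"grip":1},{"offset":[-19,12.3,9],"roll":0,"grip":1},{"offset":[-19,12.3,9],"roll":0,"grip":1},{"offset":[-19,12.3,9],"roll":0,"grip":1},{"offset":[-19,12.3,9],"roll":0,"grip":1},{"offset":[-19,12.3,5],"roll":0,"grip":1},{"offset":[-19,12.3,2.5],"roll":0,"grip":1},{"offset":[-19,12.3,1.2],"roll":0,"grip":1},{"offset":[-19,12.3,1],"roll":0,"grip":1},{"offset":[-19,12.3,0.7],"roll":0,"grip":1},{"offset":[-19,12.3,0.7],"roll":0,"grip":1},{"offset":[-19,12.3,0.7],"roll":0,"grip":1},{"offset":[-19,12.3,0.7],"roll":0,"grip":1}]'
```

```text
time: 15.65
eef_pos: [0.5162, 0.1509, 0.0176]
tcp_rot: [[0.453, 0.892, 0.001], [0.892, -0.453, 0.0], [0.001, 0.001, -1.0]]
wrist_force: [0.3, -0.6, 0.1]
width: 0.0515
finger_force: 62.6
```

```bash
python3 -m handwheel '[{"offset":[0,0,-0.15],"roll":0,"grip":1},{"offset":[0,0,-0.15],"roll":0,"grip":1},{"offset":[0,0,-0.15],"roll":0,"grip":1},{"offset":[0,0,-0.15],"roll":0,"grip":-0.6},{"offset":[0,0,-0.15],"roll":0,"grip":-0.6},{"offset":[0,0,-0.15],"roll":0,"grip":-0.6},{"offset":[0,0,-0.15],"roll":0,"grip":-0.6},{"offset":[0,0,2],"roll":0,"grip":-0.6},{"offset":[0,0,7],"roll":0,"grip":-0.6},{"offset":[0,0,10],"roll":0,"grip":-0.6},{"offset":[11.9,12.2,10],"roll":46,"grip":-0.6},{"offset":[11.9,12.2,10],"roll":46,"grip":-0.6},{"offset":[11.9,12.2,10],"roll":46,"grip":-0.6},{"offset":[11.9,12.2,10],"roll":46,"grip":-0.6},{"offset":[11.9,12.2,10],"roll":46,"grip":-0.6},{"offset":[11.9,12.2,10],"roll":46,"grip":-0.6},{"offset":[11.9,12.2,4.5],"roll":46,"grip":-0.6},{"offset":[11.9,12.2,4.5],"roll":46,"grip":-0.6},{"offset":[11.9,12.2,4.5],"roll":46,"grip":-0.6}]'
python3 - <<'E'
from h import *
p,d=snap('side','s6');cv2.imwrite('pics/s6c.png',cv2.resize(p[130:280,90:290],None,fx=4,fy=4,interpolation=cv2.INTER_CUBIC)[...,::-1])
E
```

```text
time: 17.55
eef_pos: [0.6334, 0.2719, 0.0603]
tcp_rot: [[-0.327, 0.945, -0.004], [0.945, 0.327, -0.002], [-0.001, -0.004, -1.0]]
wrist_force: [0.2, 0.6, 0.1]
width: 0.0685
finger_force: 0.0
```

View pics/s6c.png

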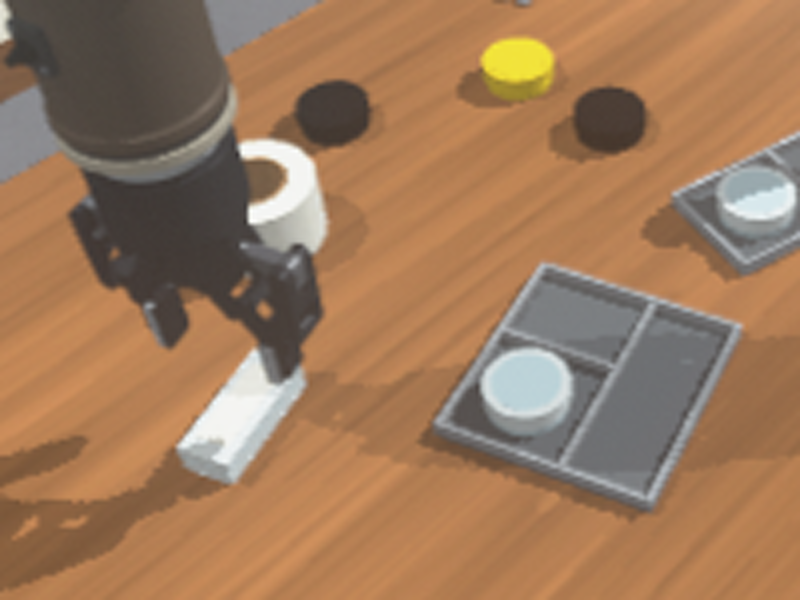

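Dish two sits in tray3's square compartment at crop position (525,388), and the gripper is over the slide box and aligned with it.

```bash
python3 -m handwheel '[{"offset":[0,0,-3],"roll":0,"grip":-0.6},{"offset":[0,0,-5],"roll":0,"grip":-0.6},{"offset":[0,0,-5],"roll":0,"grip":-0.6},{"offset":[0,0,-5],"roll":0,"grip":-0.6},{"offset":[0,0,-5],"roll":0,"grip":-0.6},{"offset":[0,0,-5],"roll":0,"grip":1},{"offset":[0,0,-5],"roll":0,"grip":1},{"offset":[0,0,-5],"roll":0,"grip":1},{"offset":[0,0,-5],"roll":0,"grip":1},{"offset":[0,0,-5],"roll":0,"grip":1},{"offset":[0,0,-5],"roll":0,"grip":1},{"offset":[0,0,-5],"roll":0,"grip":1},{"offset":[0,0,-5],"roll":0,"grip":1}]'
```

```text
time: 18.9
eef_pos: [0.6353, 0.2731, 0.0131]
tcp_rot: [[-0.327, 0.945, 0.002], [0.945, 0.327, 0.001], [0.0, 0.002, -1.0]]
wrist_force: [-1.4, -0.7, 7.3]
width: 0.0323
finger_force: 60.2
```

```bash
python3 -m handwheel '[{"offset":[0,0,2],"roll":0,"grip":1},{"offset":[0,0,6],"roll":0,"grip":1},{"offset":[0,0,10],"roll":0,"grip":1},{"offset":[-9,-8.7,10],"roll":-1.3,"grip":1},{"offset":[-17.6,-17.3,10],"roll":-1.3,"grip":1},{"offset":[-17.6,-17.3,10],"roll":-1.3,"grip":1},{"offset":[-17.6,-17.3,10],"roll":-1.3,"grip":1},{"offset":[-17.6,-17.3,10],"roll":-1.3,"grip":1},{"offset":[-17.6,-17.3,10],"roll":-1.3,"grip":1},{"offset":[-17.6,-17.3,10],"roll":-1.3,"grip":1},{"offset":[-17.6,-17.3,10],"roll":-1.3,"grip":1},{"offset":[-17.6,-17.3,6],"roll":-1.3,"grip":1},{"offset":[-17.6,-17.3,3],"roll":-1.3,"grip":1},{"offset":[-17.6,-17.3,1.5],"roll":-1.3,"grip":1},{"offset":[-17.6,-17.3,1.0],"roll":-1.3,"grip":1},{"offset":[-17.6,-17.3,0.7],"roll":-1.3,"grip":1},{"offset":[-17.6,-17.3,0.7],"roll":-1.3,"grip":1},{"offset":[-17.6,-17.3,0.7],"roll":-1.3,"grip":1},{"offset":[-17.6,-17.3,0.7],"roll":-1.3,"grip":1}]'
```

```text
time: 20.8
eef_pos: [0.4593, 0.0999, 0.0196]
tcp_rot: [[-0.305, 0.952, 0.001], [0.952, 0.305, 0.0], [-0.0, 0.001, -1.0]]
wrist_force: [1.6, 0.3, -0.3]
width: 0.0318
finger_force: 59.8
```

```bash
python3 -m handwheel '[{"offset":[0,0,-0.1],"roll":0,"grip":1},{"offset":[0,0,-0.2],"roll":0,"grip":1},{"offset":[0,0,-0.2],"roll":0,"grip":1},{"offset":[0,0,-0.2],"roll":0,"grip":1}]'
python3 - <<'E'
from h import *
p,d=snap('side','s7');cv2.imwrite('pics/s7c.png',cv2.resize(p[140:280,160:320],None,fx=4,fy=4,interpolation=cv2.INTER_CUBIC)[...,::-1])
E
```

```text
time: 21.2
eef_pos: [0.4589, 0.0997, 0.017]
tcp_rot: [[-0.305, 0.952, 0.0], [0.952, 0.305, -0.0], [-0.0, 0.0, -1.0]]
wrist_force: [0.1, -1.4, 2.2]
width: 0.0319
finger_force: 60.1
```

View pics/s7c.png

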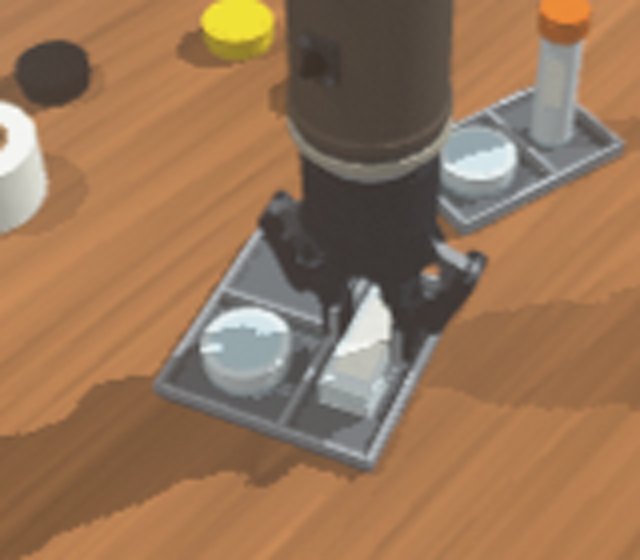

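The box lies lengthwise in the long compartment, its near end at crop position (350,395). I release and go to the jar.

```bash
python3 -m handwheel '[{"offset":[0,0,0],"roll":0,"grip":-0.18},{"offset":[0,0,0],"roll":0,"grip":-0.18},{"offset":[0,0,0],"roll":0,"grip":-0.18},{"offset":[0,0,0],"roll":0,"grip":-0.18},{"offset":[0,0,2],"roll":0,"grip":-0.18},{"offset":[0,0,7],"roll":0,"grip":-0.6},{"offset":[0,0,14],"roll":0,"grip":-0.6},{"offset":[0,0,14],"roll":0,"grip":-0.6},{"offset":[-0.8,29.2,14],"roll":0,"grip":-0.6},{"offset":[-0.8,29.2,14],"roll":0,"grip":-0.6},{"offset":[-0.8,29.2,14],"roll":0,"grip":-0.6},{"offset":[-0.8,29.2,14],"roll":0,"grip":-0.6},{"offset":[-0.8,29.2,14],"roll":0,"grip":-0.6},{"offset":[-0.8,29.2,14],"roll":0,"grip":-0.6},{"offset":[-0.8,29.2,14],"roll":0,"grip":-0.6},{"offset":[-0.8,29.2,8],"roll":0,"grip":-0.6},{"offset":[-0.8,29.2,8],"roll":0,"grip":-0.6},{"offset":[-0.8,29.2,8],"roll":0,"grip":-0.6},{"offset":[-0.8,29.2,8],"roll":0,"grip":-0.6}]'
python3 - <<'E'
from h import *
p,d=snap('side','s8');cv2.imwrite('pics/s8c.png',cv2.resize(p[190:384,90:310],None,fx=3,fy=3,interpolation=cv2.INTER_CUBIC)[...,::-1])
E
```

```text
time: 23.15
eef_pos: [0.4511, 0.3918, 0.0979]
tcp_rot: [[-0.305, 0.952, 0.0], [0.952, 0.305, 0.0], [0.0, 0.0, -1.0]]
wrist_force: [-0.5, -0.8, -0.5]
width: 0.0681
finger_force: 0.0
```

View pics/s8c.png

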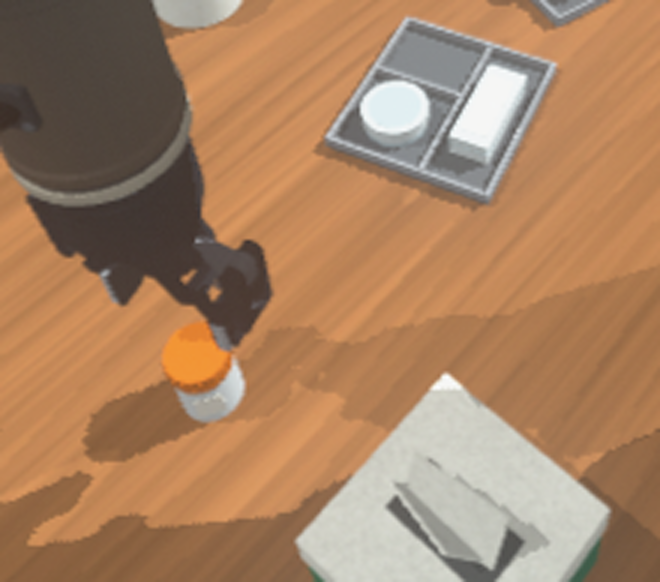

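The slide box is seated in its compartment, and the jar stands under the gripper.

```bash
python3 -m handwheel '[{"offset":[0,0,-3],"roll":0,"grip":-0.6},{"offset":[0,0,-5],"roll":0,"grip":-0.6},{"offset":[0,0,-6.8],"roll":0,"grip":-0.6},{"offset":[0,0,-6.8],"roll":0,"grip":-0.6},{"offset":[0,0,-6.8],"roll":0,"grip":-0.6},{"offset":[0,0,-6.8],"roll":0,"grip":-0.6},{"offset":[0,0,-6.8],"roll":0,"grip":1},{"offset":[0,0,-6.8],"roll":0,"grip":1},{"offset":[0,0,-6.8],"roll":0,"grip":1},{"offset":[0,0,-6.8],"roll":0,"grip":1},{"offset":[0,0,-6.8],"roll":0,"grip":1},{"offset":[0,0,-6.8],"roll":0,"grip":1},{"offset":[0,0,-6.8],"roll":0,"grip":1}]'
```

```text
time: 24.5
eef_pos: [0.4512, 0.3922, 0.03]
tcp_rot: [[-0.305, 0.952, 0.001], [0.952, 0.305, 0.001], [0.0, 0.002, -1.0]]
wrist_force: [-0.6, -1.1, 8.0]
width: 0.0402
finger_force: 59.5
```

```bash
python3 -m handwheel '[{"offset":[0,0,3],"roll":0,"grip":1},{"offset":[0,0,7],"roll":0,"grip":1},{"offset":[0,0,11],"roll":0,"grip":1},{"offset":[4,-10,11],"roll":0,"grip":1},{"offset":[8.7,-31,11],"roll":0,"grip":1},{"offset":[8.7,-31,11],"roll":0,"grip":1},{"offset":[8.7,-31,11],"roll":0,"grip":1},{"offset":[8.7,-31,11],"roll":0,"grip":1},{"offset":[8.7,-31,11],"roll":0,"grip":1},{"offset":[8.7,-31,11],"roll":0,"grip":1},{"offset":[8.7,-31,11],"roll":0,"grip":1},{"offset":[8.7,-31,7],"roll":0,"grip":1},{"offset":[8.7,-31,3],"roll":0,"grip":1},{"offset":[8.7,-31,1.5],"roll":0,"grip":1},{"offset":[8.7,-31,1],"roll":0,"grip":1},{"offset":[8.7,-31,0.7],"roll":0,"grip":1},{"offset":[8.7,-31,0.7],"roll":0,"grip":1},{"offset":[8.7,-31,0.7],"roll":0,"grip":1},{"offset":[8.7,-31,0.7],"roll":0,"grip":1}]'
```

```text
time: 26.4
eef_pos: [0.5384, 0.0819, 0.0369]
tcp_rot: [[-0.305, 0.952, 0.002], [0.952, 0.305, 0.0], [-0.0, 0.002, -1.0]]
wrist_force: [0.3, 0.5, -0.5]
width: 0.0407
finger_force: 60.7
```

```bash
python3 -m handwheel '[{"offset":[0,0,-0.1],"roll":0,"grip":1},{"offset":[0,0,-0.2],"roll":0,"grip":1},{"offset":[0,0,-0.2],"roll":0,"grip":1},{"offset":[0,0,-0.2],"roll":0,"grip":1}]'
```

```text
time: 26.8
eef_pos: [0.5379, 0.0817, 0.0341]
tcp_rot: [[-0.305, 0.952, 0.0], [0.952, 0.305, -0.0], [-0.0, 0.0, -1.0]]
wrist_force: [0.5, -0.7, 4.2]
width: 0.0404
finger_force: 61.2
```

Contact is made. I release the jar, back off clear of the scene and look.

```bash
python3 -m handwheel '[{"offset":[0,0,0],"roll":0,"grip":-0.4},{"offset":[0,0,0],"roll":0,"grip":-0.4},{"offset":[0,0,0],"roll":0,"grip":-0.4},{"offset":[0,0,0],"roll":0,"grip":-0.4},{"offset":[0,0,3],"roll":0,"grip":-0.4},{"offset":[0,0,7],"roll":0,"grip":-0.4},{"offset":[0,0,15],"roll":0,"grip":-0.4},{"offset":[0,0,22],"roll":0,"grip":-0.4},{"offset":[0,0,22],"roll":0,"grip":-0.4},{"offset":[0,20,22],"roll":0,"grip":-0.4},{"offset":[0,20,22],"roll":0,"grip":-0.4},{"offset":[0,30,22],"roll":0,"grip":-0.4},{"offset":[0,30,22],"roll":0,"grip":-0.4},{"offset":[0,30,22],"roll":0,"grip":-0.4},{"offset":[0,30,22],"roll":0,"grip":-0.4},{"offset":[0,30,22],"roll":0,"grip":-0.4}]'
python3 - <<'E'
from h import *
p,d=snap('side','s9');t,_=snap('top','t9')
a=cv2.resize(p[80:280,150:350],(400,400),interpolation=cv2.INTER_CUBIC);b=cv2.resize(t[140:290,170:320],(400,400),interpolation=cv2.INTER_CUBIC)
cv2.imwrite('pics/s9c.png',np.hstack([a,b])[...,::-1])
E
```

```text
time: 28.4
eef_pos: [0.5336, 0.3903, 0.2533]
tcp_rot: [[-0.314, 0.949, -0.003], [0.949, 0.314, 0.005], [0.005, -0.001, -1.0]]
wrist_force: [-1.5, -0.1, 0.5]
width: 0.0601
finger_force: 0.0
```

View pics/s9c.png

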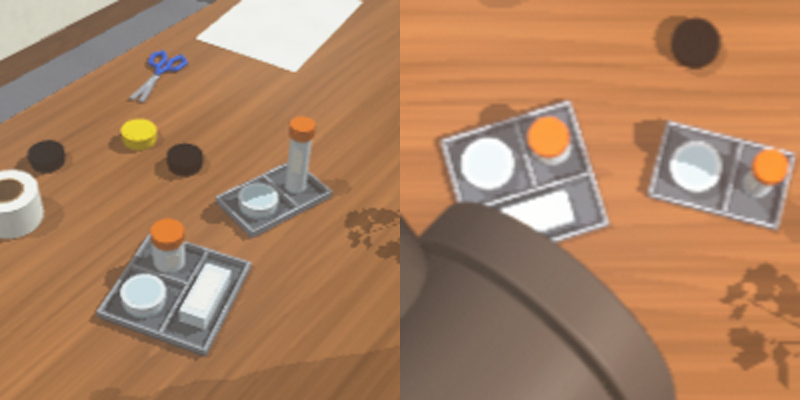

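All five items sit flat in their compartments with lids up: tray3 at left-panel (175,290), tray2 at (275,195). The bystanders look unmoved and the arm is clear.

```bash
python3 -c "
from plant import bot
print(bot.job_done())"
```

```text
the job is handed in; nothing more can be done
None
```

Both kits are made up in the order you listed and the job is handed in, at about 28 s of the 120 s allowed; the last pictures show all five items flat with lids up, and none of the tissue box, film roll or beaker was touched.

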